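# Hang the specimen holder in the dip tank and load the weld plate

### The job

Lift the hook-on specimen holder off the sloping drain stand and hang it inside the dip tank, its bent lip fully home over the long wall that faces the robot and its trough inside the tank. Then stand the steel weld plate with the orange top edge upright in the holder's trough, orange edge up. Set both down and let go, never dropping them, and leave everything else as it stands.

Things in the scene. Friction and masses are not known exactly. Their poses are not given: they have to be found in the camera images.
- holder: Hook-on specimen holder of steel sheet, 0.3-0.45 kg. Origin: middle of the underside of its bent lip (sits on the rim); x to the trough, y along the lip, z up. The lip is a 100 mm long inverted U, 13 mm clear (x +-6.5), outer leg flared, ending 26 mm down; back plate x 6.5 to 9.5, down to z -95; trough at its foot, front face x 59. It hangs by its lip on the drain stand, leaning 35 deg.
- holder_grip (a point): Centre of the holder's orange grip bar, 29 mm above the holder's origin along its z; axes as the holder's. The bar is 76 mm long (y), 10 mm thick (x), 22 mm high, on two posts at y +-30; its underside is 15 mm above the lip's top. Pinch it across its 10 mm.
- holder_slot (a point): Middle of the trough's inner floor: x 47, y 0, z -92 mm in the holder's frame, same axes. Trough clear 18 mm in x, 76 mm in y, about 50 mm deep with flared tops (27 mm at the mouth). Between it and the back plate is an open gap of 25 mm.
- stand: Drain stand, fixed: white panel 8 mm thick, 150 mm wide, 115 mm long, leaning 35 deg with its top edge towards the robot, on steel legs over a drip tray. Origin: centre of its underside, x away from the robot; top edge at x -45, z 145 mm. The holder lies on its upper face (holder z leans to the robot, holder x points away and up); to free it, slide it 30 mm or more along its own z.
- tank: Empty open dip tank of grey plastic, fixed, outside 220 (x) by 280 (y) by 120 mm high, walls 8 mm. Origin: centre of its underside; x away from the robot, z up. Its long walls are the -x one, facing the robot, and the +x one.
- tank_rim (a point): Middle of the top edge of the tank's long wall that faces the robot: x -106, y 0, z 120 mm in the tank's frame, same axes (x into the tank, y along the wall). The edge is 8 mm wide; the inside is 264 mm long. The hung holder's origin lies on this edge.
- weld_plate: Steel test plate, 60 mm wide (y), 10 mm thick (x), 110 mm tall (z), 0.4-0.65 kg; top 10 mm painted orange, dark weld bead 13 mm thick at 57 to 67 mm height. Origin: centre of its foot. Stands on edge in one slot of a wooden rack: slots 14 mm wide, foot 8 mm and slot walls 40 mm above the bench, next plate 48 mm away. Pinch it across its thickness near the top.
- hole_plate: Bystander: aluminium plate of the same size with white top edge and small drilled holes, in the same rack. Origin: centre of its foot.
- notch_plate: Bystander: dark steel plate of the same size with blue top edge, in the same rack. Origin: centre of its foot.
- cal_block: Bystander: small steel calibration block with a rounded end, 65 x 25 x 44 mm, on the bench. Origin: underside.
- probe: Bystander: small black ultrasonic probe on a clear wedge, 45 x 22 x 30 mm, on the bench. Origin: underside.
- blue_bin: Bystander: small open blue bin, 100 x 70 x 45 mm, on the bench. Origin: centre of its underside.
- bottle: Bystander: white plastic bottle with red cap, 52 mm diameter, 150 mm tall, standing on the bench. Origin: centre of its underside.

How it is judged:
On the way, in this order (a step that is already met when the one before it is completed fails the run):
1. the holder hangs by its lip, fully home, inside the tank on the wall facing the robot, and is let go (z of holder in the frame of tank_rim between -0.003 and 0.003 m and x of holder in the frame of tank_rim between -0.008 and 0.008 m and y of holder in the frame of tank_rim between -0.09 and 0.09 m and x of holder_slot in the frame of tank_rim above 0.02 m and angle between holder's own z axis and vertical below 0.09 rad and contact force between holder and tank above 0.5 N and contact force between the fingers and holder below 0.1 N), for 0.2 s.
2. the weld plate stands in the holder's trough and is let go (all of step 1 and z of weld_plate in the frame of holder_slot between -0.004 and 0.006 m and x of weld_plate in the frame of holder_slot between -0.009 and 0.009 m and y of weld_plate in the frame of holder_slot between -0.014 and 0.014 m and angle between weld_plate's own z axis and vertical below 0.3 rad and contact force between weld_plate and holder above 0.5 N and contact force between the fingers and weld_plate below 0.1 N), for 0.2 s.
At the end, for the whole second after the job is handed in: Holder hung on the robot-side tank wall: lip within 3 mm of its edge in height, 8 mm across, 90 mm along, trough inside, tilt under 5 deg; weld plate foot in the trough (height 6, across 9, along 14 mm), orange edge up, tilt under 17 deg; both let go and at rest (all of step 2 and linear speed of each of holder, weld_plate below 0.02 m/s); the robot touches nothing.
It fails at once if the holder is dropped or thrown (faster than 0.6 m/s while not held) (linear speed of holder above 0.6 m/s and contact force between the fingers and holder below 0.05 N).
It fails at once if the weld plate is dropped or thrown (faster than 0.6 m/s while not held) (linear speed of weld_plate above 0.6 m/s and contact force between the fingers and weld_plate below 0.05 N).
It fails at once if a bystander is moved more than 25 mm (distance of any of hole_plate, notch_plate, cal_block, probe, blue_bin, bottle from where it was at the start of the episode above 0.025 m).
It also fails if it takes over 72 s, if anything falls off the work surface, if the arm or the gripper's body presses on something with over 40 N, if the wrist force passes 120 N, or if a joint passes its speed limit or range.

### The arm

A 6-joint arm with a two-finger parallel gripper is mounted at the origin on the work surface. World frame = base frame: x ahead of the robot, y to its left, z up, the work surface at z = 0. Lengths are in m, angles in rad, forces in N, time in s.
With the tool pointing down it reaches from about 0.25 to 0.725 m from the base axis. Payload 4 kg.
Tool frame: the origin (TCP) lies at the very end of the fingers, on their centre line; the grasp point (between the pads) lies 19 mm behind it; z points along the fingers, y is the line along which they close (so a half turn about z gives the same grasp; the last joint's range is limited). The gripper opens to 85 mm and grips with 20 to 120 N. Pads are 22 mm wide; open, the fingers measure 114 mm over their backs; the gripper's body (76 mm by 85 mm) begins 54 mm behind the grasp point. The pads swing forward as they close: fully open they stand 13 mm farther back than shut.
Start: joints at [-1.205, 0.241, 0.005, 1.335, 0, 1.571], TCP at [0.179, -0.467, 0.231] pointing down, gripper open.
Joint ranges: [-2.72, 2.72], [-1.05, 1.87], [-1.09, 1.28], [-1.99, 2.15], [-1.42, 1.44], [-3.14, 3.14]. Speed limits (rad/s): [2.79, 2.79, 3.14, 3.14, 3.14, 3.14].

### API

Orientations are given as a unit quaternion [x, y, z, w].
In Python, from workcell import bot, vision, workorder gives the robot as it stands.
- The arm moves only by the shell command python3 -m creep 'ROWS' [OPENING]. ROWS is JSON, a list of rows, each a list of 2 entries, a list of its own where there are three numbers: the shift along the tool's x, y, z in mm, then the turn, a rotation vector about the tool's x, y, z in rad. In form: [[[dx, dy, dz], [wx, wy, wz]], ...]. A call has 1 to 12 rows; each row shifts and turns the commanded pose from where the row before left it, along the tool's axes as they then stand; what a row does not reach is not made up. A row lasts 1/8 s, in which the tool goes at most 62.5 mm and 10.7 degrees, less where a joint would pass 70% of its speed; a pose out of reach is approached as far as the arm can. A call is refused whole if a number of a shift passes 62.5 or a number of a turn 0.188, either way. A call with a gripper value outside its range is refused whole. OPENING is the finger opening in mm, from 0 to 85.4, set as the call begins (- or left out, the last holds). The fingers move at their own pace and stop on an object; the grip force is fixed at half the most. Time passes only in rows, so rows that do not move let the fingers close. It gives the time, the measured TCP pose, the force, the opening and the grip force at its end, in the units of the state.
- bot.get_obs(): the state, without advancing time (a new reading comes with each control period).
- vision.camera(name): name is "scene" or "top" or "wrist"; returns a dict with "image" (480x640x3 uint8, blue, green, red), "z_map" (480x640 float32, m along the optical axis (not along the pixel's ray), 0 where there is no reading), "K" (3x3 intrinsics, pixels), "k1" (the pictures are not rectified: a ray, as slopes to the right and down, at radius r is drawn at 1 + k1 r^2 times it, then the intrinsics apply), "rvec" (rotation vector, rad) and "tvec" (3), from world to camera coordinates, as OpenCV has them; the wrist camera has in their place "tool_from_camera" (4x4, takes a point from camera to tool coordinates, whose origin is the TCP and whose axes are the flange's). Camera axes: x right, y down, z forward; pixel columns grow to the right and rows downward; lengths in m; the calibration is good to about 2 mm. A picture is of the moment at which its call begins: read the wrist's pose just before it.
- workorder.job_done(): hands the job in; it is judged then, once.
Trained networks look in a picture, given as the dict that the camera call returned (one of the last four; its "shot" number tells which), for a name from the list of things; names that differ only in an ending like _2 or _b are one class to them, and where a whole thing is asked for, a point or a joint stands for the part that bears it (a point fixed in the world has none). Each returns a list of dicts, best first, with "score" (0 to 1); they miss things now and then, are a little off and sometimes report something else, mostly with a low value. They report only what shows in the picture. A call takes as long as a camera call.
- vision.spot_in(picture, query): "position" ([column, row] in pixels, amid what is visible of it).
- vision.place_of(picture, query): "position" ([column, row] in pixels: a listed point, or the origin of a listed thing).
The state is a dict: "clock": time; "joint_pos": joint angles; "joint_vel": joint speeds; "tau": joint torques, N m; "eef_pos": TCP position; "tool_rot": TCP orientation; "ft_force": force on the tool from outside, world axes, zero at the start; "ft_torque": the same for the moment, N m; "grip_width": finger opening in m; "grasp_force": force on a finger pad.
Only numpy, scipy, OpenCV 4.12 (cv2) and the standard library are available. Lean on these libraries where they do the work, as an engineer would, in place of code of your own. Each camera call takes 0.05 s, during which the arm holds its last target. There are 200 camera calls.

## Working session

There is one attempt and no reset: what is moved stays moved. The work goes in short steps, Python scripts to look and compute and a shell command to move; the robot and the scene stay as the last step left them, time stands still between calls to the robot, and variables do not carry over. Pictures are saved under pics/ and viewed, at most 10 in all, crops included, and the job is handed in when it is done.

```bash
mkdir -p pics; ls
cat > h.py <<'E'
import numpy as np, cv2, json
from scipy.spatial.transform import Rotation as R
from workcell import bot, vision, workorder
def shot(name):
    o=bot.get_obs(); p=vision.camera(name)
    if 'rvec' in p:
        Rm=cv2.Rodrigues(np.array(p['rvec'],float))[0]; t=np.array(p['tvec'],float).ravel()
        p['Rcw']=Rm.T; p['tcw']=-Rm.T@t
    else:
        T=np.array(p['tool_from_camera']); Rt=R.from_quat(o['tool_rot']).as_matrix()
        p['Rcw']=Rt@T[:3,:3]; p['tcw']=Rt@T[:3,3]+np.array(o['eef_pos'])
    return p
def ray(p,uv):
    K=np.array(p['K']); d=np.array([(uv[0]-K[0,2])/K[0,0],(uv[1]-K[1,2])/K[1,1]]); s=d.copy()
    for _ in range(20): s=d/(1+p['k1']*(s@s))
    return np.array([s[0],s[1],1.])
def pt(p,uv,z=None):   # world point: by depth, or by known height z
    r=ray(p,uv)
    if z is None:
        d=p['z_map'][int(round(uv[1])),int(round(uv[0]))]; return p['tcw']+p['Rcw']@(r*d)
    w=p['Rcw']@r; return p['tcw']+w*(z-p['tcw'][2])/w[2]
def cloud(p):
    H,W=p['z_map'].shape; K=np.array(p['K'])
    u,v=np.meshgrid(np.arange(W),np.arange(H)); d=np.stack([(u-K[0,2])/K[0,0],(v-K[1,2])/K[1,1]],-1); s=d.copy()
    for _ in range(20): s=d/(1+p['k1']*(s**2).sum(-1,keepdims=True))
    c=np.concatenate([s,np.ones((H,W,1))],-1)*p['z_map'][...,None]
    return c@p['Rcw'].T+p['tcw']
def proj(p,X):
    c=p['Rcw'].T@(np.array(X)-p['tcw']); s=c[:2]/c[2]; s=s*(1+p['k1']*(s@s)); K=np.array(p['K'])
    return [K[0,0]*s[0]+K[0,2],K[1,1]*s[1]+K[1,2]]
E
python3 - <<'E'
from h import *
np.set_printoptions(precision=4,suppress=True)
for n in ['scene','top']:
    p=shot(n); cv2.imwrite(f'pics/{n}0.png',p['image']); print(n,p['tcw'],p['Rcw'][:,2])
    for q in ['holder','holder_grip','holder_slot','stand','tank','tank_rim','weld_plate','hole_plate','notch_plate','cal_block','probe','blue_bin','bottle']:
        r=vision.place_of(p,q)[:2]
        zk={'tank_rim':.12,'weld_plate':.008,'hole_plate':.008,'notch_plate':.008}.get(q,0. if q not in('holder','holder_grip','holder_slot') else None)
        for a in r: print(q,round(a['score'],2),np.round(a['position'],1),pt(p,a['position'],zk))
E
```

```text
pics
scene [ 1.5268 -0.2204  0.7262] [-0.8197  0.208  -0.5336]
holder 0.76 [430.7 209.3] [ 0.3345  0.4123 -0.0007]
holder_grip 0.68 [433.  198.9] [0.5684 0.2899 0.1687]
holder_slot 0.66 [452.9 249.1] [0.6791 0.2972 0.1037]
stand 0.56 [431.8 275. ] [0.6292 0.2855 0.    ]
tank 0.72 [182.9 310.1] [ 0.6395 -0.2818  0.    ]
tank 0.6 [300.6 290.8] [ 0.6249 -0.0263  0.    ]
tank_rim 0.79 [187.1 231.9] [ 0.5243 -0.2569  0.12  ]
notch_plate 0.7 [302.9 289.7] [ 0.632  -0.0227  0.008 ]
cal_block 0.94 [343.7 312.7] [0.7157 0.0471 0.    ]
bottle 0.64 [299.3 332.7] [ 0.7564 -0.0566  0.    ]
top [ 0.4282 -0.0074  1.113 ] [ 0.1676  0.0028 -0.9859]
holder 0.55 [146.5 243.4] [0.5771 0.2933 0.1445]
holder_grip 0.86 [145.2 249.9] [0.5617 0.284  0.1785]
holder_slot 0.95 [154.7 197.4] [0.6531 0.2847 0.1454]
stand 0.71 [170.1 232.1] [0.6212 0.2961 0.    ]
stand 0.52 [151.  194.5] [0.6923 0.3358 0.    ]
tank 0.91 [480.3 229. ] [ 0.6355 -0.2812  0.    ]
weld_plate 0.77 [329.7 274.2] [ 0.5458 -0.002   0.008 ]
hole_plate 0.88 [333.  253.8] [ 0.5836 -0.0075  0.008 ]
notch_plate 0.82 [341.1 226. ] [ 0.6359 -0.0218  0.008 ]
cal_block 0.7 [300.2 182.6] [0.7199 0.0565 0.    ]
probe 0.82 [407.5 354.4] [ 0.404  -0.1442  0.    ]
blue_bin 0.77 [250.2 355.1] [0.3987 0.1389 0.    ]
bottle 0.57 [356.6 161.7] [ 0.7624 -0.0499  0.    ]
```

View pics/top0.png

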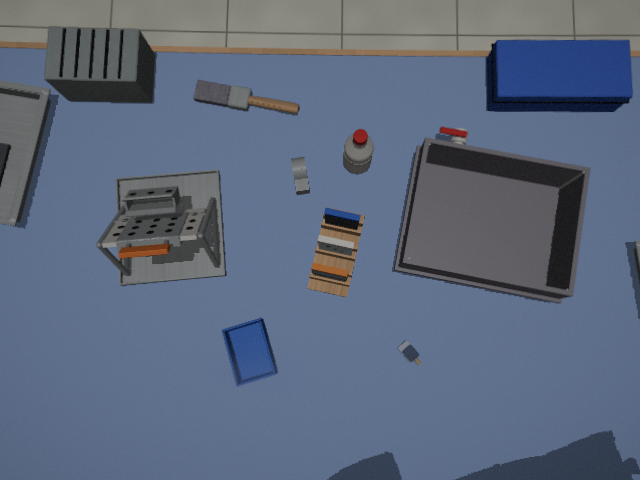

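View pics/scene0.png

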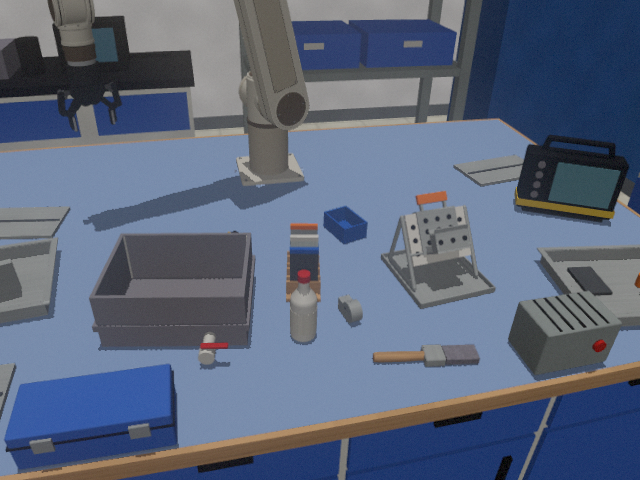

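The top view shows the stand at (170,228) with the orange grip bar at (145,250) and the trough at (150,197). The tank is at (490,222), turned slightly, and the rack with the orange-edged plate is at (330,272). The scene view agrees, with the grip bar at (432,198). Next I take metric measurements.

Run:
```python
from h import *
np.set_printoptions(precision=4,suppress=True)
o=bot.get_obs(); print(o['eef_pos'],R.from_quat(o['tool_rot']).as_matrix(),o['grip_width'],o['clock'])
for n in ['top','scene']:
    p=shot(n); C=cloud(p); im=p['image']; hsv=cv2.cvtColor(im,cv2.COLOR_BGR2HSV)
    print('==',n)
    # tank rim
    m=(abs(C[...,2]-.12)<.006)&(C[...,0]>.45)&(C[...,0]<.85)&(C[...,1]<-.1)&(C[...,1]>-.5)&(p['z_map']>0)
    X=C[m]; r=cv2.minAreaRect(X[:,:2].astype(np.float32)); print('tank',len(X),X[:,2].mean(),r); print(cv2.boxPoints(r))
    om=((hsv[...,0]<14)&(hsv[...,1]>150)&(hsv[...,2]>90)).astype(np.uint8)
    k,l,s,c=cv2.connectedComponentsWithStats(om)
    for i in range(1,k):
        if s[i,4]>60:
            X=C[(l==i)&(p['z_map']>0)]; X=X[np.linalg.norm(X-np.median(X,0),axis=1)<.06]; mu=X.mean(0); w,V=np.linalg.eigh(np.cov((X-mu).T)); q=(X-mu)@V
            print('orange',c[i],s[i],mu,'axes',V[:,2],V[:,1],'ext',np.ptp(q,axis=0),'zmax',np.percentile(X[:,2],[5,50,95]))
    # stand panel: points on plane in stand area
    m=(C[...,0]>.52)&(C[...,0]<.75)&(C[...,1]>.18)&(C[...,1]<.40)&(C[...,2]>.06)&(C[...,2]<.14)
    X=C[m]; best=None; rng=np.random.default_rng(0)
    for _ in range(400):
        a=X[rng.integers(len(X),size=3)]; nn=np.cross(a[1]-a[0],a[2]-a[0]); nn/=np.linalg.norm(nn)+1e-12
        if abs(nn[2])>.85: continue
        k=(abs((X-a[0])@nn)<.003); 
        if best is None or k.sum()>best.sum(): best=k
    Y=X[best]; w,V=np.linalg.eigh(np.cov((Y-Y.mean(0)).T)); print('panel n',V[:,0],len(Y),Y.mean(0),'mid',w)
    m=(C[...,0]>.5)&(C[...,0]<.8)&(C[...,1]>.15)&(C[...,1]<.45)&(abs(C[...,2]-.012)<.010)&(C[...,2]>.003)
    r=cv2.minAreaRect(C[m][:,:2].astype(np.float32)); print('tray',r)
```

```text
[ 0.1788 -0.4669  0.2313] [[ 0.9338  0.3577 -0.    ]
 [ 0.3577 -0.9338  0.    ]
 [ 0.     -0.     -1.    ]] 0.08570803565491081 1.4
== top
tank 3168 0.11889326743135478 ((0.6393107175827026, -0.28008580207824707), (0.2822539210319519, 0.223232239484787), 79.42111206054688)
[[ 0.5037 -0.3983]
 [ 0.7231 -0.4393]
 [ 0.7749 -0.1618]
 [ 0.5555 -0.1209]]
orange [453.5152 131.7727] [441 128  26   9 132] [ 0.8072 -0.2251  0.047 ] axes [-0.1771 -0.9842 -0.001 ] [-0.9784  0.1759  0.1081] ext [0.0134 0.0119 0.0463] zmax [0.0437 0.0468 0.0504]
orange [360.156  135.9504] [354 130  14  13 141] [ 0.7618 -0.0497  0.1494] axes [ 0.6318 -0.7751 -0.0032] [-0.775  -0.6318  0.0103] ext [0.0074 0.021  0.0223] zmax [0.1468 0.1493 0.1521]
orange [143.4637 250.5726] [119 244  50  14 496] [0.5613 0.2881 0.1737] axes [ 0.1059 -0.9944  0.0005] [ 0.7668  0.0814 -0.6367] ext [0.0123 0.0254 0.0744] zmax [0.1646 0.1748 0.1798]
orange [329.4667 269.5156] [312 263  36  14 225] [ 0.5419 -0.0021  0.1176] axes [-0.2066 -0.9784 -0.0074] [-0.9784  0.2065  0.0068] ext [0.0095 0.011  0.0599] zmax [0.1146 0.1175 0.1208]
pane
[... 276 characters left out ...]
.2808668315410614, 0.22773504257202148), 79.44293212890625)
[[ 0.499  -0.3977]
 [ 0.7229 -0.4394]
 [ 0.7743 -0.1633]
 [ 0.5504 -0.1215]]
orange [431.8624 197.0734] [418 192  29  11 218] [0.5647 0.2884 0.1716] axes [ 0.12   -0.9926  0.0173] [-0.5925 -0.0576  0.8035] ext [0.0118 0.0183 0.0759] zmax [0.1646 0.1721 0.1781]
orange [599.4948 345.268 ] [594 340  12  12  97] [0.9752 0.4583 0.0641] axes [ 0.1605  0.5406 -0.8258] [ 0.0203 -0.8383 -0.5448] ext [0.0086 0.0226 0.0252] zmax [0.053  0.065  0.0726]
panel n [0.8183 0.0888 0.5678] 1433 [0.6177 0.2753 0.1028] mid [0.     0.001  0.0028]
tray ((0.6557013988494873, 0.2996588349342346), (0.2996416687965393, 0.28680160641670227), 89.64212036132812)
```

```bash
cat >> h.py <<'E'
def plan(P,Rt,N=None):
    """identical rows, N times, that bring the tool from its measured pose to P,Rt"""
    o=bot.get_obs(); R0=R.from_quat(o['tool_rot']).as_matrix(); p0=np.array(o['eef_pos'])
    t=R0.T@(np.array(P)-p0)*1000; w=R.from_matrix(R0.T@Rt).as_rotvec()
    if N is None: N=int(max(1,np.ceil(np.linalg.norm(w)/.16),np.ceil(np.linalg.norm(t)/45)))
    A=sum(R.from_rotvec(w*k/N).as_matrix() for k in range(N)); d=np.linalg.solve(A,t)
    print('N',N,'row',json.dumps([np.round(d,1).tolist(),np.round(w/N,4).tolist()]),'tot t',np.round(t,1),'w',np.round(w,4))
def frame(yaw,lean):  # holder-like axes: x away(+up), z leaning to robot by lean
    return (R.from_euler('z',yaw,degrees=True)*R.from_euler('y',-lean,degrees=True)).as_matrix()
def tool_for(H): return np.column_stack([H[:,1],H[:,0],-H[:,2]])
BAR=np.array([.5615,.288,.1683])
E
python3 - <<'E'
from h import *
T=tool_for(frame(6,35)); plan(BAR+T[:,2]*(.019-.1),T)
E
```

```text
N 19 row [[45.6, -8.2, 0.7], [-0.0274, 0.021, -0.0666]] tot t [ 582.5 -580.1   -3.3] w [-0.52    0.3993 -1.2663]
```

```bash
r='[[45.6,-8.2,0.7],[-0.0274,0.021,-0.0666]]'; python3 -m creep '[[[45.6,-8.2,0.7],[-0.0274,0.021,-0.0666]],[[45.6,-8.2,0.7],[-0.0274,0.021,-0.0666]],[[45.6,-8.2,0.7],[-0.0274,0.021,-0.0666]],[[45.6,-8.2,0.7],[-0.0274,0.021,-0.0666]],[[45.6,-8.2,0.7],[-0.0274,0.021,-0.0666]],[[45.6,-8.2,0.7],[-0.0274,0.021,-0.0666]],[[45.6,-8.2,0.7],[-0.0274,0.021,-0.0666]],[[45.6,-8.2,0.7],[-0.0274,0.021,-0.0666]],[[45.6,-8.2,0.7],[-0.0274,0.021,-0.0666]],[[45.6,-8.2,0.7],[-0.0274,0.021,-0.0666]]]' 50
python3 -m creep '[[[45.6,-8.2,0.7],[-0.0274,0.021,-0.0666]],[[45.6,-8.2,0.7],[-0.0274,0.021,-0.0666]],[[45.6,-8.2,0.7],[-0.0274,0.021,-0.0666]],[[45.6,-8.2,0.7],[-0.0274,0.021,-0.0666]],[[45.6,-8.2,0.7],[-0.0274,0.021,-0.0666]],[[45.6,-8.2,0.7],[-0.0274,0.021,-0.0666]],[[45.6,-8.2,0.7],[-0.0274,0.021,-0.0666]],[[45.6,-8.2,0.7],[-0.0274,0.021,-0.0666]],[[45.6,-8.2,0.7],[-0.0274,0.021,-0.0666]],[[0,0,0],[0,0,0]],[[0,0,0],[0,0,0]]]'
python3 - <<'E'
from h import *
np.set_printoptions(precision=4,suppress=True)
T=tool_for(frame(6,35)); plan(BAR+T[:,2]*(.019-.1),T)
p=shot('wrist'); C=cloud(p); cv2.imwrite('pics/w1.png',p['image']); hsv=cv2.cvtColor(p['image'],cv2.COLOR_BGR2HSV)
om=((hsv[...,0]<14)&(hsv[...,1]>150)&(hsv[...,2]>90)).astype(np.uint8)
k,l,s,c=cv2.connectedComponentsWithStats(om)
H=frame(6,35)
for i in range(1,k):
    if s[i,4]>150:
        X=C[(l==i)&(p['z_map']>0)]; X=X[np.linalg.norm(X-np.median(X,0),axis=1)<.06]; q=(X-BAR)@H*1000
        print(c[i],s[i],'in bar frame mm: pct', np.percentile(q,[2,50,98],axis=0)); mu=X.mean(0); w,V=np.linalg.eigh(np.cov((X-mu).T)); print(V[:,2],'in H',V[:,2]@H)
E
```

```text
clock: 2.75
eef_pos: [0.4807, -0.1252, 0.2432]
tool_rot: [0.855, 0.49, 0.126, 0.113]
ft_force: [0.7, -0.3, -0.7]
grip_width: 0.05
grasp_force: 0.0
clock: 4.12
eef_pos: [0.5148, 0.2822, 0.2345]
tool_rot: [0.638, 0.709, 0.223, 0.202]
ft_force: [0.4, -0.0, 0.3]
grip_width: 0.0497
grasp_force: 0.0
N 1 row [[0.8, 0.6, 0.2], [-0.0001, 0.0012, -0.0004]] tot t [0.8 0.6 0.2] w [-0.0001  0.0012 -0.0004]
[328.1248 242.0968] [ 321  188   15  114 1322] in bar frame mm: pct [[ -5.6507 -34.5449   1.2382]
 [ -1.2133   6.5757  10.6512]
 [  3.3648  37.9213  12.0178]]
[-0.1081  0.9941 -0.0065] in H [-0.0066  1.     -0.0033]
```

View pics/w1.png

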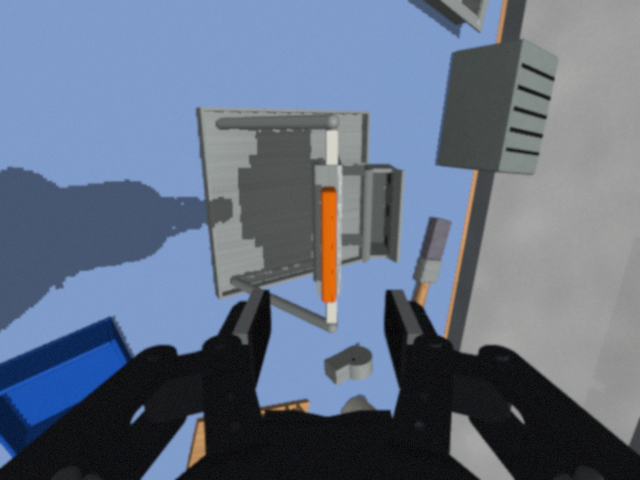

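The wrist view shows the bar at (328,242) midway between the fingers, with about 1 mm of correction needed. I descend along the tool axis and pinch.

```bash
python3 -m creep '[[[2.5,-0.5,20],[0,0,0]],[[0,0,25],[0,0,0]],[[0,0,25],[0,0,0]],[[0,0,20],[0,0,0]],[[0,0,10],[0,0,0]],[[0,0,0],[0,0,0]],[[0,0,0],[0,0,0]]]'
python3 -m creep '[[[0,0,0],[0,0,0]],[[0,0,0],[0,0,0]],[[0,0,0],[0,0,0]],[[0,0,0],[0,0,0]],[[0,0,0],[0,0,0]],[[0,0,0],[0,0,0]]]' 0
python3 - <<'E'
from h import *
o=bot.get_obs(); print(np.array(o['eef_pos'])); print(R.from_quat(o['tool_rot']).as_matrix().round(4)); print(o['joint_pos'],o['ft_force'])
E
```

```text
clock: 5.05
eef_pos: [0.5718, 0.2907, 0.1534]
tool_rot: [0.639, 0.708, 0.224, 0.202]
ft_force: [-0.1, -0.1, -0.3]
grip_width: 0.05
grasp_force: 0.0
clock: 5.8
eef_pos: [0.5718, 0.2912, 0.1536]
tool_rot: [0.638, 0.708, 0.224, 0.202]
ft_force: [-2.7, -0.2, 6.2]
grip_width: 0.0089
grasp_force: 59.9
[0.57180681 0.29118209 0.15357572]
[[-1.038e-01  8.135e-01  5.722e-01]
 [ 9.946e-01  8.470e-02  6.000e-02]
 [ 3.000e-04  5.753e-01 -8.179e-01]]
[ 0.60101491  0.2340354  -0.42233154  0.36056009 -0.27765339  1.9885828 ] [-2.66779349 -0.18251243  6.18827857]
```

```bash
python3 -m creep '[[[0,0,-5],[0,0,0]],[[0,0,-10],[0,0,0]],[[0,0,-15],[0,0,0]],[[0,0,-20],[0,0,0]],[[0,0,-20],[0,0,0]],[[0,0,-20],[0,0,0]]]'
python3 -m creep '[[[0,5,-20],[0,0,0]],[[0,10,-25],[0,0,0]],[[0,10,-20],[0,0,0]],[[0,0,0],[0,0,0]],[[0,0,0],[0,0,0]]]'
python3 - <<'E'
from h import *
for n in ['top','scene']: 
    p=shot(n); cv2.imwrite(f'pics/{n}2.png',p['image'])
    print([ (q,round(a['score'],2),np.round(a['position'],1),pt(p,a['position']).round(4)) for q in ['holder_grip','holder_slot'] for a in vision.place_of(p,q)[:1]])
np.save('pics/x.npy',0)
E
```

```text
clock: 6.55
eef_pos: [0.5202, 0.2852, 0.2261]
tool_rot: [0.639, 0.708, 0.223, 0.202]
ft_force: [5.5, 0.9, -3.7]
grip_width: 0.009
grasp_force: 59.2
clock: 7.18
eef_pos: [0.5021, 0.2831, 0.2909]
tool_rot: [0.639, 0.709, 0.221, 0.201]
ft_force: [-1.3, -0.3, -4.8]
grip_width: 0.0092
grasp_force: 59.6
[('holder_slot', 0.83, array([128.1, 217.9]), array([0.5965, 0.2871, 0.2562]))]
[('holder_grip', 0.6, array([425.1, 126.1]), array([0.5047, 0.2772, 0.3185])), ('holder_slot', 0.63, array([444.1, 176.9]), array([0.6056, 0.288 , 0.2417]))]
```

View pics/scene2.png

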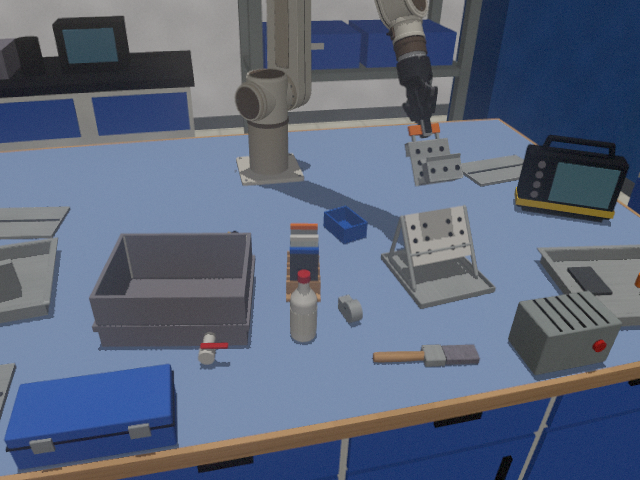

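The scene view shows the holder free of the stand, gripped at (425,130). I move it over the tank wall and turn it upright.

Run:
```python
from h import *
T=tool_for(frame(-10.57,0)); plan([.5338,-.2606,.30],T,16)
```

```text
N 16 row [[-34.0, 3.2, 0.1], [0.0378, -0.0054, 0.0175]] tot t [-544.4  -17.2  -20.3] w [ 0.6055 -0.0867  0.2795]
```

```bash
python3 -m creep '[[[-34,3.2,0.1],[0.0378,-0.0054,0.0175]],[[-34,3.2,0.1],[0.0378,-0.0054,0.0175]],[[-34,3.2,0.1],[0.0378,-0.0054,0.0175]],[[-34,3.2,0.1],[0.0378,-0.0054,0.0175]],[[-34,3.2,0.1],[0.0378,-0.0054,0.0175]],[[-34,3.2,0.1],[0.0378,-0.0054,0.0175]],[[-34,3.2,0.1],[0.0378,-0.0054,0.0175]],[[-34,3.2,0.1],[0.0378,-0.0054,0.0175]]]'
python3 -m creep '[[[-34,3.2,0.1],[0.0378,-0.0054,0.0175]],[[-34,3.2,0.1],[0.0378,-0.0054,0.0175]],[[-34,3.2,0.1],[0.0378,-0.0054,0.0175]],[[-34,3.2,0.1],[0.0378,-0.0054,0.0175]],[[-34,3.2,0.1],[0.0378,-0.0054,0.0175]],[[-34,3.2,0.1],[0.0378,-0.0054,0.0175]],[[-34,3.2,0.1],[0.0378,-0.0054,0.0175]],[[-34,3.2,0.1],[0.0378,-0.0054,0.0175]],[[0,0,0],[0,0,0]],[[0,0,0],[0,0,0]],[[0,0,0],[0,0,0]]]'
python3 - <<'E'
from h import *
np.set_printoptions(precision=4,suppress=True)
T=tool_for(frame(-10.57,0)); plan([.5338,-.2606,.30],T)
o=bot.get_obs(); tcp=np.array(o['eef_pos']); print(tcp,o['joint_pos'])
H=frame(-10.57,0)
for n in ['wrist','top','scene']:
    p=shot(n); cv2.imwrite(f'pics/{n}3.png',p['image']); C=cloud(p); ok=p['z_map']>0
    hsv=cv2.cvtColor(p['image'],cv2.COLOR_BGR2HSV)
    q=(C-tcp)@H*1000
    om=(hsv[...,0]<14)&(hsv[...,1]>150)&(hsv[...,2]>90)&ok&(np.linalg.norm(q,axis=-1)<80)
    print(n,'bar pct',len(q[om]), np.percentile(q[om],[3,50,97],axis=0) if om.sum()>20 else '')
    for z in ['holder','holder_slot','tank_rim']:
        for a in vision.place_of(p,z)[:1]: print(z,round(a['score'],2),np.round(a['position']),((pt(p,a['position'],.12 if z=='tank_rim' else None)-tcp)@H*1000).round(1))
    m=ok&(abs(C[...,2]-.12)<.006)&(C[...,0]>.45)&(C[...,0]<.85)&(C[...,1]<-.1)&(C[...,1]>-.46)
    X=q[m]; X=X[(abs(X[:,0])<25)&(abs(X[:,1])<110)]
    print('rim slab',len(X)); 
    for b in range(-100,100,40):
        s=X[(X[:,1]>b)&(X[:,1]<b+40)]
        if len(s)>10: print(b+20,len(s),np.percentile(s[:,0],[3,50,97]),s[:,2].mean()+tcp[2]*1000)
E
```

```text
clock: 8.48
eef_pos: [0.5379, 0.0115, 0.3012]
tool_rot: [0.714, 0.683, 0.114, 0.102]
ft_force: [-0.0, 0.9, -4.1]
grip_width: 0.0091
grasp_force: 59.6
clock: 9.85
eef_pos: [0.5346, -0.2592, 0.3003]
tool_rot: [0.769, 0.639, 0.001, 0.001]
ft_force: [-0.1, -0.1, -3.8]
grip_width: 0.0086
grasp_force: 59.5
N 1 row [[-1.6, -0.5, 0.2], [0.0027, -0.0017, 0.0008]] tot t [-1.6 -0.5  0.2] w [ 0.0027 -0.0017  0.0008]
[ 0.5346 -0.2592  0.3003] [-0.4526  0.4218  0.4382  1.585   0.0023  1.3018]
wrist bar pct 3910 [[ -6.113  -32.4447  15.755 ]
 [ -1.7723   7.9329  27.8491]
 [  2.707   35.4456  29.1412]]
holder 0.75 [325. 296.] [-2.6 18.5 28.2]
holder_slot 0.74 [393. 238.] [  46.6   -1.7 -104.1]
rim slab 979
0 35 [-5.1124 -1.4422  2.2443] 120.48431326448298
40 402 [-5.0901 -1.4735  2.1583] 120.33969393865695
80 434 [-5.0115 -1.525   1.9908] 120.29055877312084
top bar pct 139 [[-4.0178  8.423  24.8719]
 [-0.1185 22.3775 27.0269]
 [ 3.6619 34.7792 29.8218]]
holder 0.97 [516. 265.] [-9.5 12.8 26.8]
holder_slot 0.69 [502. 240.] [  48.6    2.6 -102.3]
tank_rim 0.69 [487. 276.] [   0.5   -1.7 -180.3]
rim slab 552
-40 100 [-3.8726 -0.2135  4.0465] 119.01534245246825
0 130 [-3.8319  0.0986  4.0688] 119.1126177361939
40 128 [-4.2758 -0.6038  3.3822] 118.8723433925939
80 129 [-4.3519 -0.5611  3.4021] 118.8835483165247
scene bar pct 137 [[  0.0768 -34.6654   9.656 ]
 [  3.3334  14.2744  22.143 ]
 [  6.4526  32.4728  28.8142]]
holder 0.97 [178. 162.] [ 8.6  4.9 -6. ]
holder_slot 0.81 [177. 210.] [ 56.8   0.6 -88.6]
tank_rim 0.63 [186. 235.] [   0.9   -0.4 -180.3]
rim slab 465
-80 82 [-3.8174  2.3896  6.1703] 118.60410848587185
-40 71 [-3.8951  1.665   5.9741] 118.67129580675848
0 95 [-7.4061  1.2083  6.162 ] 118.72588489585783
40 90 [-7.0427  1.4899  5.7736] 118.88907563027792
80 85 [-6.5233  1.3414  5.1523] 118.69386697148545
```

View pics/wrist3.png

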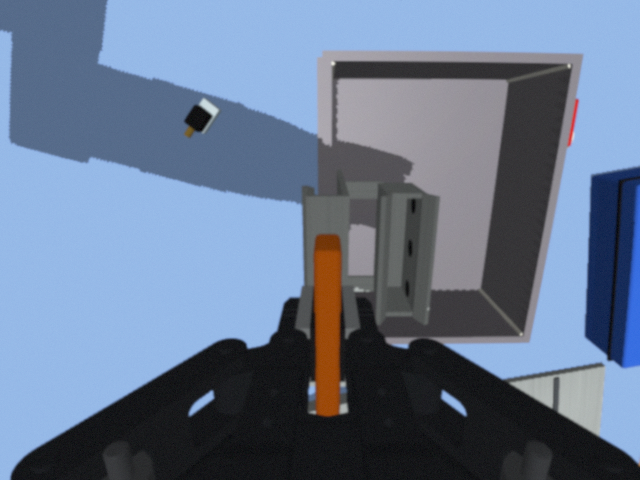

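The wrist view shows the bar at (328,320) and the lip just left of the tank wall line, with the trough at (405,250) over the inside. The bar and rim centres agree to 0.3 mm, so I lower the holder.

```bash
python3 -m creep '[[[0,0,20],[0,0,0]],[[0,0,25],[0,0,0]],[[0,0,25],[0,0,0]],[[0,0,25],[0,0,0]],[[0,0,20],[0,0,0]],[[0,0,15],[0,0,0]],[[0,0,10],[0,0,0]],[[0,0,10],[0,0,0]],[[0,0,6],[0,0,0]],[[0,0,0],[0,0,0]],[[0,0,0],[0,0,0]]]'
python3 -m creep '[[[0,0,3],[0,0,0]],[[0,0,3],[0,0,0]],[[0,0,3],[0,0,0]],[[0,0,2],[0,0,0]],[[0,0,0],[0,0,0]],[[0,0,0],[0,0,0]]]'
```

```text
clock: 11.82
eef_pos: [0.5351, -0.2599, 0.1445]
tool_rot: [0.769, 0.639, 0.002, 0.001]
ft_force: [-1.0, -0.5, -3.2]
grip_width: 0.0086
grasp_force: 59.4
clock: 12.58
eef_pos: [0.5348, -0.2597, 0.133]
tool_rot: [0.769, 0.639, 0.001, 0.0]
ft_force: [0.3, 0.8, -3.2]
grip_width: 0.0092
grasp_force: 59.6
```

```bash
python3 -m creep '[[[0,0,1],[0,0,0]],[[0,0,1],[0,0,0]],[[0,0,0],[0,0,0]],[[0,0,0],[0,0,0]]]'; python3 -m creep '[[[0,0,1],[0,0,0]],[[0,0,1],[0,0,0]],[[0,0,0],[0,0,0]],[[0,0,0],[0,0,0]]]'
```

```text
clock: 13.08
eef_pos: [0.535, -0.2597, 0.1322]
tool_rot: [0.769, 0.639, 0.002, 0.001]
ft_force: [-2.7, 1.3, 6.2]
grip_width: 0.0092
grasp_force: 60.9
clock: 13.58
eef_pos: [0.5351, -0.2597, 0.1322]
tool_rot: [0.769, 0.639, 0.002, 0.001]
ft_force: [-5.3, 3.9, 14.3]
grip_width: 0.0094
grasp_force: 62.5
```

```bash
python3 -m creep '[[[0,0,-2],[0,0,0]],[[0,0,0],[0,0,0]]]'; python3 -m creep '[[[0,0,0],[0,0,0]],[[0,0,0],[0,0,0]],[[0,0,0],[0,0,0]],[[0,0,0],[0,0,0]],[[0,0,0],[0,0,0]]]' 40
python3 -m creep '[[[0,0,-15],[0,0,0]],[[0,0,-30],[0,0,0]],[[0,0,-45],[0,0,0]],[[0,0,-50],[0,0,0]],[[0,0,-20],[0,0,0]],[[0,0,0],[0,0,0]],[[0,0,0],[0,0,0]]]'
python3 - <<'E'
from h import *
np.set_printoptions(precision=4,suppress=True)
H=frame(-10.57,0); O=np.array([.5338,-.2606,.12])
for n in ['wrist','top','scene']:
    p=shot(n); cv2.imwrite(f'pics/{n}4.png',p['image']); C=cloud(p); ok=p['z_map']>0
    hsv=cv2.cvtColor(p['image'],cv2.COLOR_BGR2HSV); q=(C-O)@H*1000
    om=(hsv[...,0]<14)&(hsv[...,1]>150)&(hsv[...,2]>90)&ok&(np.linalg.norm(q,axis=-1)<80)
    X=q[om]; print(n,'bar pct',len(X), np.percentile(X,[3,50,97],axis=0)); w,V=np.linalg.eigh(np.cov((X-X.mean(0)).T)); print(V[:,2])
    for z in ['holder','holder_slot','holder_grip','weld_plate']:
        for a in vision.place_of(p,z)[:1]: print(z,round(a['score'],2),np.round(a['position']),((pt(p,a['position'])-O)@H*1000).round(1), pt(p,a['position'],{'holder_slot':.028,'holder':.12,'weld_plate':.008}.get(z,.149)))
c=np.hstack([cv2.imread('pics/wrist4.png')[100:480,200:500],cv2.resize(cv2.imread('pics/scene4.png')[200:360,80:290],(498,380))]); cv2.imwrite('pics/c4.png',c)
E
```

```text
clock: 13.82
eef_pos: [0.5351, -0.2597, 0.1322]
tool_rot: [0.769, 0.639, 0.002, 0.001]
ft_force: [-3.8, 2.2, 9.6]
grip_width: 0.0086
grasp_force: 61.2
clock: 14.45
eef_pos: [0.5348, -0.2597, 0.1308]
tool_rot: [0.769, 0.639, 0.001, 0.0]
ft_force: [-0.2, -0.4, 0.3]
grip_width: 0.0398
grasp_force: 0.0
clock: 15.32
eef_pos: [0.534, -0.2597, 0.2902]
tool_rot: [0.769, 0.639, 0.001, -0.0]
ft_force: [-0.5, -0.8, -0.4]
grip_width: 0.0398
grasp_force: 0.0
wrist bar pct 928 [[ -4.116  -33.9049  36.7064]
 [  0.5867   4.0486  40.2225]
 [  4.6701  35.8332  41.6449]]
[-0.0093  0.9998 -0.0198]
holder 0.79 [328. 217.] [-0.6  9.1 41.2] [ 0.5332 -0.2616  0.12  ]
holder_slot 0.71 [367. 198.] [ 44.7  -1.1 -92.4] [ 0.5775 -0.2698  0.028 ]
holder_grip 0.77 [331. 225.] [ 1.7  2.7 40.8] [ 0.5355 -0.2615  0.149 ]
top bar pct 203 [[ -1.8233 -21.8463  35.4331]
 [  2.1242   7.0784  39.1735]
 [  5.9908  34.7772  42.7686]]
[ 0.0072 -1.     -0.0008]
holder 0.71 [484. 279.] [-4.7  4.1 -0.7] [ 0.5299 -0.2556  0.12  ]
holder_slot 0.68 [479. 259.] [ 34.5   7.3 -49.7] [ 0.5747 -0.2699  0.028 ]
holder_grip 0.92 [492. 272.] [ 2.9  1.7 38.3] [ 0.538  -0.2619  0.149 ]
weld_plate 0.59 [330. 273.] [-44.3 253.   -5.3] [ 0.5482 -0.0034  0.008 ]
scene bar pct 4 [[  0.8372 -36.1705  24.0233]
 [  4.0876  -5.9025  34.5612]
 [  4.7385  29.1785  41.2584]]
[-0.0235 -0.9698  0.2427]
holder 0.57 [183. 231.] [-6.7 -5.1  3.9] [ 0.5198 -0.2647  0.12  ]
holder_slot 0.98 [189. 278.] [ 55.2   7.3 -76.5] [ 0.5682 -0.2645  0.028 ]
holder_grip 0.93 [184. 222.] [ 5.   2.4 35.1] [ 0.5287 -0.2596  0.149 ]
weld_plate 0.66 [303. 333.] [212.2 246.9 -92.3] [ 0.7668 -0.0521  0.008 ]
```

View pics/c4.png

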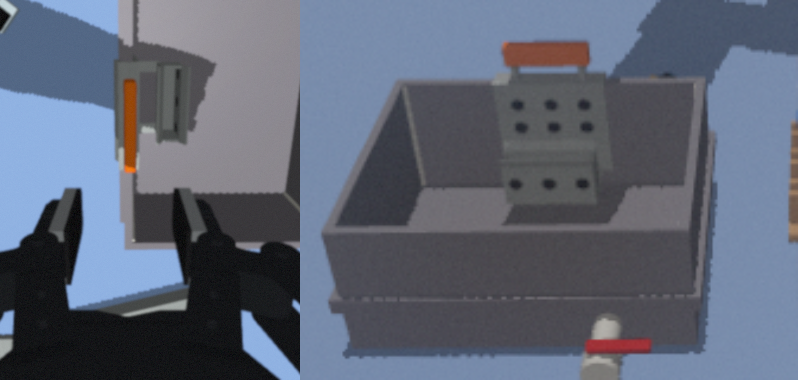

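The crop shows the holder hanging upright on the near wall. The lip is on the rim (left, about (125,115)) and the trough is inside the tank (right, about (550,180)). The bar top is 41 mm above the rim against 40 mm expected, so it is home. Now the plate.

Run:
```python
from h import *
T=tool_for(frame(-11.9,0)); plan([.5419,-.0021,.24],T,7)
```

```text
N 7 row [[36.3, -6.1, 7.3], [0.0003, -0.0003, 0.0033]] tot t [254.7 -40.2  51.4] w [ 0.0021 -0.0018  0.0228]
```

```bash
python3 -m creep '[[[36.3,-6.1,7.3],[0,0,0.0033]],[[36.3,-6.1,7.3],[0,0,0.0033]],[[36.3,-6.1,7.3],[0,0,0.0033]],[[36.3,-6.1,7.3],[0,0,0.0033]],[[36.3,-6.1,7.3],[0,0,0.0033]],[[36.3,-6.1,7.3],[0,0,0.0033]],[[36.3,-6.1,7.3],[0,0,0.0033]],[[0,0,0],[0,0,0]],[[0,0,0],[0,0,0]]]' 36
python3 - <<'E'
from h import *
np.set_printoptions(precision=4,suppress=True)
H=frame(-11.9,0); o=bot.get_obs(); tcp=np.array(o['eef_pos']); print(tcp)
T=tool_for(H); plan([.5419,-.0021,.24],T)
p=shot('wrist'); cv2.imwrite('pics/wrist5.png',p['image']); C=cloud(p); ok=p['z_map']>0
hsv=cv2.cvtColor(p['image'],cv2.COLOR_BGR2HSV); q=(C-tcp)@H*1000
om=(hsv[...,0]<14)&(hsv[...,1]>150)&(hsv[...,2]>90)&ok&(np.linalg.norm(q-[0,0,-120],axis=-1)<70)
X=q[om]; print('pct',len(X), np.percentile(X,[3,50,97],axis=0)); w,V=np.linalg.eigh(np.cov((X-X.mean(0)).T)); print(V[:,2])
t=X[X[:,2]>np.percentile(X[:,2],97)-4]; print('top face',len(t),cv2.minAreaRect(t[:,:2].astype(np.float32)),t[:,2].mean()+tcp[2]*1000)
E
```

```text
clock: 17.2
eef_pos: [0.5419, -0.0025, 0.2405]
tool_rot: [0.777, 0.63, 0.001, 0.0]
ft_force: [0.5, -0.1, 0.3]
grip_width: 0.036
grasp_force: 0.0
[ 0.5419 -0.0025  0.2405]
N 1 row [[0.4, -0.1, 0.5], [0.0023, -0.0015, 0.0001]] tot t [ 0.4 -0.1  0.5] w [ 0.0023 -0.0015  0.0001]
pct 923 [[  -6.204   -26.932  -164.0431]
 [  -1.5457    4.6812 -121.8269]
 [   3.8457   29.1593 -120.5932]]
[-0.003  -0.9996 -0.0298]
top face 863 ((-1.143383502960205, -0.4570159912109375), (10.119847297668457, 59.61410140991211), 0.4009934365749359) 118.69992802503697
```

View pics/wrist5.png

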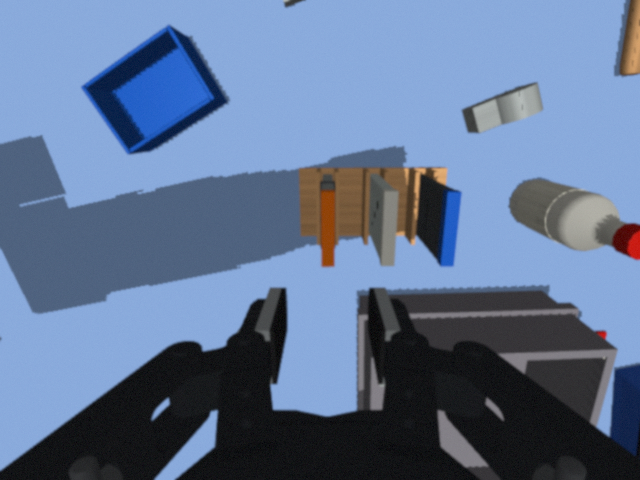

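The wrist view shows the orange plate at (328,225), offset 1 mm from the finger centre line, with the white-edged plate at (385,220). I descend to it and pinch.

```bash
python3 -m creep '[[[0,-1,30],[0,0,0]],[[0,0,35],[0,0,0]],[[0,0,35],[0,0,0]],[[0,0,25],[0,0,0]],[[0,0,18],[0,0,0]],[[0,0,12],[0,0,0]],[[0,0,0],[0,0,0]],[[0,0,0],[0,0,0]]]'
python3 -m creep '[[[0,0,0],[0,0,0]],[[0,0,0],[0,0,0]],[[0,0,0],[0,0,0]],[[0,0,0],[0,0,0]],[[0,0,0],[0,0,0]]]' 0
```

```text
clock: 18.25
eef_pos: [0.5419, -0.0022, 0.0861]
tool_rot: [0.777, 0.63, 0.002, 0.001]
ft_force: [0.3, 0.2, 0.5]
grip_width: 0.0362
grasp_force: 0.0
clock: 18.88
eef_pos: [0.5421, -0.0018, 0.0862]
tool_rot: [0.777, 0.63, 0.002, 0.001]
ft_force: [0.5, -0.1, 5.6]
grip_width: 0.0093
grasp_force: 59.6
```

```bash
python3 -m creep '[[[0,0,-8],[0,0,0]],[[0,0,-20],[0,0,0]],[[0,0,-35],[0,0,0]],[[0,0,-45],[0,0,0]],[[0,0,-45],[0,0,0]],[[0,0,-30],[0,0,0]],[[0,0,0],[0,0,0]],[[0,0,0],[0,0,0]]]'
python3 - <<'E'
from h import *
T=tool_for(frame(-10.57,0)); plan([.5805,-.2683,.275],T,9)
E
```

```text
clock: 19.88
eef_pos: [0.5394, -0.0021, 0.2659]
tool_rot: [0.777, 0.63, -0.0, -0.001]
ft_force: [0.3, -0.1, -5.2]
grip_width: 0.009
grasp_force: 59.6
N 9 row [[-28.1, 10.3, -1.0], [-0.0003, -0.0001, -0.0026]] tot t [-252.    95.1   -9.6] w [-0.0025 -0.0011 -0.0233]
```

```bash
python3 -m creep '[[[-28.1,10.3,-1],[-0.0003,0,-0.0026]],[[-28.1,10.3,-1],[-0.0003,0,-0.0026]],[[-28.1,10.3,-1],[-0.0003,0,-0.0026]],[[-28.1,10.3,-1],[-0.0003,0,-0.0026]],[[-28.1,10.3,-1],[-0.0003,0,-0.0026]],[[-28.1,10.3,-1],[-0.0003,0,-0.0026]],[[-28.1,10.3,-1],[-0.0003,0,-0.0026]],[[-28.1,10.3,-1],[-0.0003,0,-0.0026]],[[-28.1,10.3,-1],[-0.0003,0,-0.0026]],[[0,0,0],[0,0,0]],[[0,0,0],[0,0,0]]]'
python3 - <<'E'
from h import *
np.set_printoptions(precision=4,suppress=True)
H=frame(-10.57,0); o=bot.get_obs(); tcp=np.array(o['eef_pos']); print(tcp)
plan([.5805,-.2683,.275],tool_for(H))
p=shot('wrist'); cv2.imwrite('pics/wrist6.png',p['image']); C=cloud(p); ok=p['z_map']>0
hsv=cv2.cvtColor(p['image'],cv2.COLOR_BGR2HSV); q=(C-tcp)@H*1000
om=(hsv[...,0]<14)&(hsv[...,1]>150)&(hsv[...,2]>90)&ok
for nm,c,rad in [('plate',[0,0,32],45),('bar',[-47,0,-118],60)]:
    X=q[om&(np.linalg.norm(q-c,axis=-1)<rad)]
    if len(X)<20: print(nm,len(X)); continue
    zt=np.percentile(X[:,2],97); t=X[X[:,2]>zt-4]; print(nm,len(t),cv2.minAreaRect(t[:,:2].astype(np.float32)),zt)
    print(np.percentile(t,[2,98],axis=0))
for z in ['holder_slot','holder_grip','weld_plate']:
    for a in vision.place_of(p,z)[:2]: print(z,round(a['score'],2),np.round(a['position']),((pt(p,a['position'],{'holder_slot':.028,'holder_grip':.149}.get(z))-tcp)@H*1000).round(1))
# trough walls: heights along x at strips of y
zh=q[...,2]+tcp[2]*1000
for y0 in [15,25,35]:
    s=ok&(abs(q[...,1]-y0)<3)&(abs(q[...,0])<40)&(zh>15)&(zh<115)
    X=np.c_[q[s][:,0],zh[s]]; X=X[X[:,0].argsort()]
    b=np.arange(-40,40,2); print(y0,[(int(i),int(np.median(X[(X[:,0]>=i)&(X[:,0]<i+2),1]))) for i in b if ((X[:,0]>=i)&(X[:,0]<i+2)).sum()>1])
E
```

```text
clock: 21.25
eef_pos: [0.5811, -0.2676, 0.2745]
tool_rot: [0.769, 0.639, 0.001, -0.001]
ft_force: [0.3, 0.3, -4.6]
grip_width: 0.0092
grasp_force: 59.6
[ 0.5811 -0.2676  0.2745]
N 1 row [[-0.7, -0.5, -0.5], [-0.0001, -0.0036, -0.0002]] tot t [-0.7 -0.5 -0.5] w [-0.0001 -0.0036 -0.0002]
plate 3260 ((-1.631251335144043, -1.2228870391845703), (10.749884605407715, 61.26956558227539), 0.45863422751426697) 33.3888429468189
[[ -6.3744 -29.7024  30.9769]
 [  3.1988  28.6815  33.5782]]
bar 884 ((-46.53386688232422, -2.4849624633789062), (9.448529243469238, 73.9791030883789), 0.23636656999588013) -112.84624992728988
[[ -50.7984  -35.633  -116.1785]
 [ -42.0402   33.2869 -112.7287]]
holder_slot 0.83 [327. 205.] [  -2.1   -6.7 -246.5]
holder_grip 0.61 [271. 232.] [ -46.    -2.8 -125.5]
weld_plate 0.57 [328. 253.] [-1.1 28.7 11.7]
15 [(-40, 97), (-20, 76), (-18, 77), (-16, 75), (-14, 70), (-12, 28), (-10, 27), (-8, 27), (-6, 26), (-4, 26), (-2, 26), (0, 27), (2, 26), (4, 42), (6, 69), (8, 73), (10, 75), (12, 75)]
25 [(-40, 95), (-36, 27), (-34, 28), (-32, 27), (-30, 27), (-28, 27), (-24, 27), (-20, 76), (-18, 77), (-16, 74), (-14, 70), (-12, 26), (-10, 27), (-8, 27), (-6, 26), (-4, 27), (-2, 26), (0, 26), (2, 26), (4, 45), (6, 69), (8, 72), (10, 76), (12, 76)]
35 [(-40, 93), (-38, 28), (-36, 28), (-34, 27), (-32, 28), (-30, 27), (-28, 27), (-26, 27), (-24, 27), (-22, 27), (-20, 75), (-18, 76), (-16, 72), (-14, 69), (-12, 62), (-10, 63), (-8, 62), (-6, 62), (-4, 63), (-2, 64), (0, 64), (2, 62), (4, 62), (6, 68), (8, 72), (10, 75), (12, 76)]
```

View pics/wrist6.png

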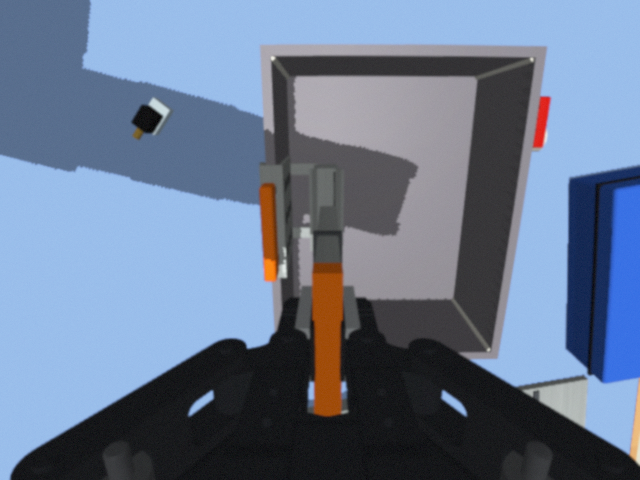

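The wrist view shows the plate top at (327,335) held between the pads, with the trough below at (327,205) and the bar at (269,232). Depth puts the trough centre about 3 mm nearer the wall than the plate, because the holder hangs 2–3° off plumb. I correct for that and lower.

```bash
python3 -m creep '[[[-1,-3,10],[0,0,0]],[[0,0,20],[0,0,0]],[[0,0,25],[0,0,0]],[[0,0,25],[0,0,0]],[[0,0,15],[0,0,0]],[[0,0,10],[0,0,0]],[[0,0,5],[0,0,0]],[[0,0,0],[0,0,0]],[[0,0,0],[0,0,0]]]'
python3 -m creep '[[[0,0,6],[0,0,0]],[[0,0,8],[0,0,0]],[[0,0,8],[0,0,0]],[[0,0,8],[0,0,0]],[[0,0,0],[0,0,0]],[[0,0,0],[0,0,0]]]'
```

```text
clock: 22.58
eef_pos: [0.5799, -0.2689, 0.168]
tool_rot: [0.769, 0.639, 0.003, 0.002]
ft_force: [0.3, 0.8, -4.3]
grip_width: 0.0093
grasp_force: 59.6
clock: 23.32
eef_pos: [0.5797, -0.2687, 0.1371]
tool_rot: [0.769, 0.639, 0.002, 0.001]
ft_force: [0.4, -0.3, -4.0]
grip_width: 0.0092
grasp_force: 59.6
```

```bash
python3 -m creep '[[[0,-1.5,2],[0,0,0]],[[0,0,6],[0,0,0]],[[0,0,6],[0,0,0]],[[0,0,6],[0,0,0]],[[0,0,4],[0,0,0]],[[0,0,0],[0,0,0]],[[0,0,0],[0,0,0]]]'
python3 -m creep '[[[0,0,2],[0,0,0]],[[0,0,2],[0,0,0]],[[0,0,0],[0,0,0]],[[0,0,0],[0,0,0]]]'
```

```text
clock: 24.2
eef_pos: [0.5783, -0.2684, 0.1132]
tool_rot: [0.769, 0.639, 0.002, 0.001]
ft_force: [0.5, 0.2, -4.7]
grip_width: 0.0091
grasp_force: 59.6
clock: 24.7
eef_pos: [0.5786, -0.2685, 0.1094]
tool_rot: [0.769, 0.639, 0.002, 0.002]
ft_force: [2.6, -0.4, -3.4]
grip_width: 0.0087
grasp_force: 59.8
```

```bash
python3 -m creep '[[[0,0,1],[0,0,0]],[[0,0,1],[0,0,0]],[[0,0,0],[0,0,0]],[[0,0,0],[0,0,0]]]'
python3 -m creep '[[[0,0,1],[0,0,0]],[[0,0,1],[0,0,0]],[[0,0,0],[0,0,0]],[[0,0,0],[0,0,0]]]'
```

```text
clock: 25.2
eef_pos: [0.5787, -0.2685, 0.1075]
tool_rot: [0.769, 0.639, 0.002, 0.002]
ft_force: [3.2, -1.4, 0.3]
grip_width: 0.0092
grasp_force: 59.9
clock: 25.7
eef_pos: [0.5791, -0.2686, 0.1068]
tool_rot: [0.769, 0.639, 0.003, 0.002]
ft_force: [2.5, -0.6, 5.9]
grip_width: 0.0087
grasp_force: 61.9
```

```bash
python3 -m creep '[[[0,0,0],[0,0,0]],[[0,0,0],[0,0,0]],[[0,0,0],[0,0,0]],[[0,0,0],[0,0,0]],[[0,0,0],[0,0,0]]]' 24
python3 -m creep '[[[0,0,-6],[0,0,0]],[[0,0,-15],[0,0,0]],[[0,0,-30],[0,0,0]],[[0,0,-45],[0,0,0]],[[0,0,-45],[0,0,0]],[[0,0,-20],[0,0,0]],[[0,0,0],[0,0,0]],[[0,0,0],[0,0,0]],[[0,0,0],[0,0,0]]]'
python3 - <<'E'
from h import *
np.set_printoptions(precision=4,suppress=True)
H=frame(-10.57,0); O=np.array([.5338,-.2606,.12])
for n in ['wrist','scene','top']:
    p=shot(n); cv2.imwrite(f'pics/{n}7.png',p['image']); C=cloud(p); ok=p['z_map']>0
    hsv=cv2.cvtColor(p['image'],cv2.COLOR_BGR2HSV); q=(C-O)@H*1000
    om=(hsv[...,0]<14)&(hsv[...,1]>150)&(hsv[...,2]>90)&ok
    for nm,c in [('plate',[47,0,18]),('bar',[0,0,35])]:
        X=q[om&(np.linalg.norm(q-c,axis=-1)<44)&(abs(q[...,0]-c[0])<22)]
        if len(X)<20: print(n,nm,len(X)); continue
        zt=np.percentile(X[:,2],97); t=X[X[:,2]>zt-4]; r=cv2.minAreaRect(t[:,:2].astype(np.float32)); print(n,nm,len(t),r,'top',zt)
        print(np.percentile(X,[2,98],axis=0).round(1).tolist())
c=np.hstack([cv2.imread('pics/wrist7.png')[100:480,150:450],cv2.resize(cv2.imread('pics/scene7.png')[200:360,80:290],(498,380))]); cv2.imwrite('pics/c7.png',c)
E
```

```text
clock: 26.32
eef_pos: [0.5816, -0.2691, 0.1076]
tool_rot: [0.769, 0.639, 0.004, 0.005]
ft_force: [7.2, -2.6, 5.0]
grip_width: 0.0242
grasp_force: 0.0
clock: 27.45
eef_pos: [0.5765, -0.2681, 0.2641]
tool_rot: [0.769, 0.639, 0.001, -0.001]
ft_force: [-0.6, -0.2, -1.7]
grip_width: 0.0241
grasp_force: 0.0
wrist plate 847 ((40.90224838256836, -0.38709259033203125), (59.09165573120117, 9.60136604309082), 89.71612548828125) top 19.90992808706529
[[36.1, -28.8, 12.8], [45.5, 29.0, 20.1]]
wrist bar 986 ((-2.572964668273926, -0.7110443115234375), (9.619613647460938, 74.45763397216797), 0.06743693351745605) top 41.41603759179792
[[-6.9, -33.3, 27.7], [2.1, 36.3, 41.5]]
scene plate 8 ((46.77301788330078, 5.202630996704102), (46.918399810791016, 6.332971096038818), 88.2015380859375) top 19.500061862910112
[[41.6, -26.3, 9.9], [50.3, 28.3, 19.8]]
scene bar 19
top plate 178 ((42.01046371459961, 0.09186935424804688), (59.30735778808594, 10.647692680358887), 89.58513641357422) top 20.005182778448496
[[37.4, -28.0, 13.9], [47.1, 28.8, 20.4]]
top bar 188 ((-1.9945333003997803, -0.01273345947265625), (74.18095397949219, 8.908390998840332), 89.83914184570312) top 42.13149789278388
[[-6.2, -35.1, 35.5], [2.4, 35.2, 42.2]]
```

View pics/c7.png

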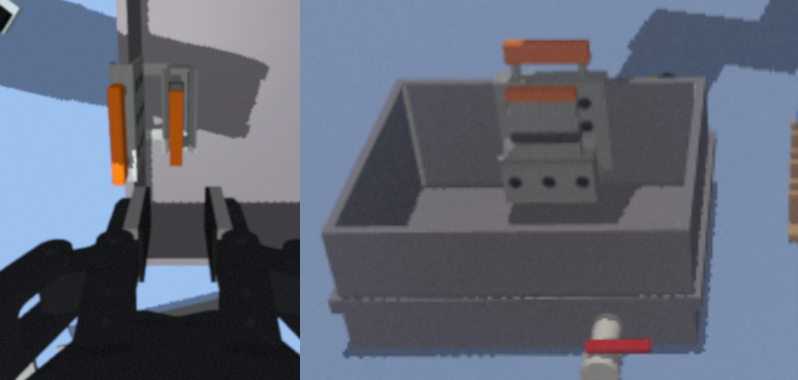

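The crop shows the plate upright in the trough with the orange edge up (left (176,128), right (540,95)), and the holder still on the wall. I check the holder's tilt before handing in.

Run:
```python
from h import *
np.set_printoptions(precision=4,suppress=True)
H=frame(-10.57,0); O=np.array([.5338,-.2606,.12])
for n in ['scene','top','wrist']:
    p=shot(n); C=cloud(p); ok=p['z_map']>0; q=((C-O)@H*1000)[ok]
    for nm,b in [('back',[(-4,22),(-46,46),(-75,-8)]),('front',[(48,72),(-36,36),(-88,-60)]),('tankwall',[(-10,20),(60,110),(-90,-15)]),('plate',[(44,62),(-28,28),(-30,8)])]:
        m=np.all([(q[:,i]>b[i][0])&(q[:,i]<b[i][1]) for i in range(3)],0); X=q[m]
        if len(X)<30: print(n,nm,len(X)); continue
        A=np.c_[X[:,2],X[:,1],np.ones(len(X))]
        w=np.ones(len(X),bool)
        for _ in range(8):
            c=np.linalg.lstsq(A[w],X[w,0],rcond=None)[0]; r=abs(X[:,0]-A@c); w=r<max(1.5,2*np.median(r))
        print(n,nm,w.sum(),len(X),'dx/dz deg',np.degrees(c[0]).round(2),'dx/dy deg',np.degrees(c[1]).round(2),'x@mean',(np.median(A[w],0)@c).round(1),'med z',np.median(X[w,2]).round(1))
    for z in ['holder','holder_slot','weld_plate']:
        for a in vision.place_of(p,z)[:1]: print('  ',z,round(a['score'],2),((pt(p,a['position'],{'holder_slot':.028,'holder':.12,'weld_plate':.028}[z])-O)@H*1000).round(1))
```

```text
scene back 228 275 dx/dz deg 1.19 dx/dy deg -0.05 x@mean 5.4 med z -35.2
scene front 290 352 dx/dz deg -0.41 dx/dy deg -0.66 x@mean 54.5 med z -73.4
scene tankwall 517 637 dx/dz deg 0.9 dx/dy deg 0.66 x@mean 2.5 med z -51.0
scene plate 258 324 dx/dz deg -2.07 dx/dy deg -0.9 x@mean 45.7 med z -10.5
   holder 0.55 [-11.3  -4.6   0. ]
   holder_slot 0.79 [ 27.9  -2.1 -92. ]
top back 3
top front 18
top tankwall 223 240 dx/dz deg 5.14 dx/dy deg -0.15 x@mean -6.2 med z -59.9
top plate 0
   holder 0.67 [-0.8  2.1  0. ]
   holder_slot 0.63 [ 43.2   1.4 -92. ]
   weld_plate 0.74 [177.3 251.7 -92. ]
wrist back 717 717 dx/dz deg 0.11 dx/dy deg -0.17 x@mean 6.3 med z -36.3
wrist front 69 69 dx/dz deg -1.6 dx/dy deg -0.45 x@mean 52.7 med z -68.2
wrist tankwall 553 553 dx/dz deg -0.03 dx/dy deg -0.32 x@mean 2.8 med z -46.2
wrist plate 57 57 dx/dz deg -3.23 dx/dy deg -0.46 x@mean 46.9 med z -24.5
   holder 0.68 [-2.4 -1.3  0. ]
   holder_slot 0.81 [ 43.    0.5 -92. ]
   weld_plate 0.87 [ 41.   -2.4 -92. ]
```

```bash
python3 -c "
from workcell import workorder; print(workorder.job_done())"
```

```text
the job is handed in; nothing more can be done
None
```

The job is handed in, with no verdict shown: the holder hangs plumb and home on the robot-side tank wall, the weld plate stands in its trough orange edge up with about 3° of tilt, and the robot has let go of both.

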